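# Bring out the cassette reader's tray with its two release keys

### The arm

A 6-joint arm with a two-finger parallel gripper is mounted at the origin on a cart in front of the work surface, level with it; the furniture and walls round the work are solid. World frame = base frame: x ahead of the robot, y to its left, z up, the work surface at z = 0. Lengths are in mm, angles in degrees, forces in N, time in s.
With the tool pointing down it reaches from about 300 to 850 mm from the base axis. Payload 4.2 kg.
Tool frame: the origin (TCP) lies on the centre line of the jaws, within the pads' length; the fingertips stand 14 mm ahead of it and the grasp point (between the pads) lies 5 mm behind it; z points along the fingers, y is the line along which they close (so a half turn about z gives the same grasp; the last joint's range is limited). The gripper opens to 91 mm and grips with 3 to 60 N. Pads are 32 mm wide; open, the fingers measure 118 mm over their backs; the gripper's body (76 mm by 178 mm) begins 60 mm behind the grasp point.
Start: joints at [70.646, 18.312, 89.639, -0, 72.044, -1.146], TCP at [179.677, 546.222, 227.976] pointing down, gripper open.
Joint ranges: [-177.97, 177.97], [-48.28, 115.42], [12.27, 149.76], [-77.06, 257.06], [2.81, 150.46], [-146.56, 146.56]. Speed limits (degrees/s): [147.25, 147.25, 180, 180, 180, 180].

### API

Orientations are given as [roll, pitch, yaw] about the fixed x, y, z axes, in that order (R = Rz(yaw) Ry(pitch) Rx(roll)).
In Python, from workcell import env gives the robot as it stands.
- The arm moves only by the tool arm_command, never from a script. Its argument "motion" is a list of rows, each an object with "offset": the shift along the tool's x, y, z in m, a list of three; "spin": the turn about the tool's z in rad. In form: [{"offset": [tx, ty, tz], "spin": spin}, ...]. A call has 1 to 5 rows; each row shifts and turns the commanded pose from where the row before left it, along the tool's axes as they then stand; what a row does not reach is not made up. A row lasts 1/8 s, in which the tool goes at most 62.5 mm and 10.7 degrees, less where a joint would pass 70% of its speed; a pose out of reach is approached as far as the arm can. A call with a gripper value outside its range is refused whole. "jaw" is the finger opening in m, from 0 to 0.0912, set as the call begins (left out, the last holds). The fingers move at their own pace and stop on an object; "newtons" is the grip in N (left out, the last holds). Time passes only in rows, so rows that do not move let the fingers close. It gives the time, the measured TCP pose, the force, the opening and the grip force at its end, in the units of the state.
- env.state(): the state, without advancing time (a new reading comes with each control period).
- env.grab_frame(name): name is "side" or "top" or "wrist"; returns (picture, depth): 420x560x3 uint8, blue, green, red; 420x560 float32, mm along the optical axis (not along the pixel's ray), 0 where there is no reading.
- env.camera_model(name): a dict with "fx", "fy", "cx", "cy" (pixels), "eye" and "rotation" of the camera in the world; the wrist camera has in their place "hand_eye" (4x4, takes a point from camera to tool coordinates, whose origin is the TCP and whose axes are the flange's). Camera axes: x right, y down, z forward; pixel columns grow to the right and rows downward; lengths in mm; the calibration is good to about 2 mm. A picture is of the moment at which its call begins: read the wrist's pose just before it. camera_model takes no time and is no camera call.
- env.job_done(): hands the job in; it is judged then, once.
Trained networks look in the newest picture that a camera, given by its name, has taken for a name from the list of things; names that differ only in an ending like _2 or _b are one class to them, and where a whole thing is asked for, a point or a joint stands for the part that bears it (a point fixed in the world has none). Each returns a list of dicts, best first, with "score" (0 to 1); they miss things now and then, are a little off and sometimes report something else, mostly with a low value. They report only what shows in the picture. A call takes as long as a camera call. They do not tell look-alikes from the thing itself.
- env.boxes_of(camera, target): "bbox" ([left, top, right, bottom] in pixels, round what is visible of it).
- env.pinpoint(camera, target): "location" ([column, row] in pixels: a listed point, or the origin of a listed thing).
The state is a dict: "time_s": time; "qpos": joint angles; "qvel": joint speeds; "effort": joint torques, N m; "ee_pos": TCP position; "ee_rot": TCP orientation; "force": force on the tool from outside, world axes, zero at the start; "torque": the same for the moment, N m; "gripper_width": finger opening in mm; "gripper_force": force on a finger pad.
Only numpy, scipy, OpenCV 4.12 (cv2) and the standard library are available. Lean on these libraries where they do the work, as an engineer would, in place of code of your own. Each camera call takes 0.05 s, during which the arm holds its last target. There are 200 camera calls.

### The job

The used test cassette has to come out of the small white reader, but the box of vials stands in front of its tray: with the outside of the fingers, gently slide that box along the bench out of the tray's path, without gripping, lifting or tipping it or bumping it against the reader. Then press the two release keys on top of the reader down together, one fingertip on each, keep both down until the tray has run all the way out, and let go so that both keys spring up. The cassette stays lying in the tray and everything else stays where it is.

Things in the scene. Friction and masses are not known exactly. Their poses are not given: they have to be found in the camera images.
- reader: White bench-top reader for test cassettes, 170 mm deep (x), 150 mm wide (y), flat deck 78 mm high, with a low raised console on the rear half of the deck up to 95 mm. Fixed to the bench. Origin: centre of its underside. Its -x axis points out of the front, where the tray comes out; +y is its left side seen from the robot.
- key_left_top (a point): Centre of the top face of the left release key (at the reader's +y side): a grey rectangular cap 34 mm along the reader's x and 30 mm along its y, standing 9.5 mm proud of the deck. The two caps' centres are 64 mm apart along the reader's y, with a gap of 34 mm between the caps. Axes as the reader's.
- key_right_top (a point): Centre of the top face of the right release key (at the reader's -y side), the twin of the left one.
- key_left (a joint): Travel of the left key, m: 0 up, 0.006 fully down. A spring pushes it up with about 0.8 N at 0, 2.5 N at 0.006. Past about 0.0035 its lock is out of the tray's rail.
- key_right (a joint): Travel of the right key, as the left one. Each key has its own lock; the tray runs only while both are down, and a lock that comes up on the way catches the tray again.
- tray (a joint): How far the tray is out, m: 0 shut, 0.080 all the way out. A spring drives it out on a slow damper while both keys are down; the full run takes about 3 s. When the keys come up at the end it is locked out.
- tray_front (a point): Middle of the outer face of the tray's front panel (70 mm wide along the reader's y, 22 mm high, centre 33 mm above the bench). Shut, it stands 3 mm ahead of the reader's front; it moves along the reader's -x with the tray. A lip below its middle stands out 3 mm more.
- vial_box: Tall box of two clipped racks of capped vials, loose, about 160 g: 66 mm along its x, 105 mm along its y, 88 mm high. Origin: centre of its underside. It stands upright some 35 mm in front of the reader, across the tray's path, its long side roughly along the reader's front. There is open bench to the reader's left (+y) at least as far as 0.20 m from the tray's centre line; on the right small caps, cassettes and a tube rack stand closer.
- used_cassette: White flat test cassette, 37 x 62 x 6 mm, lying loose in the tray's nest (floor 30 mm above the bench), hidden in the reader while the tray is shut. Origin: centre of its underside. Its long side (its own y) lies along the reader's x.
- tray_nest (a point): Centre of the tray's nest on its floor, where the cassette's origin lies; moves with the tray.
- timer: Small white count-down timer, 62 x 78 x 21 mm, lying to the left of the reader. Bystander. Origin: centre of its underside.
- amber_bottle: Small brown reagent bottle with black cap, 34 mm across, 66 mm high, standing to the left of the reader behind the timer. Bystander. Origin: centre of its underside.
- next_cassette_1: White flat test cassette, 37 x 62 x 6 mm, lying on the bench to the robot's right of the vial box, in a row of waiting cassettes (the nearest to the vial box). Bystander. Origin: centre of its underside.
- next_cassette_2: White flat test cassette, 37 x 62 x 6 mm, lying on the bench to the robot's right of the vial box, in a row of waiting cassettes (the second one). Bystander. Origin: centre of its underside.
- fine_pen: Fine-tip pen, 143 mm long, 11 mm thick, lying at the front of the bench on the robot's left. Bystander. Origin: centre of its underside.
Things that resemble listed ones, but are neither listed nor needed, are in the scene too. Leave any green look-alike of the vial_box alone.

How it is judged:
By the outcome, as a careful person would: the job done as asked, in the order asked, and still so for the second after the job is handed in, with the robot touching nothing.
It also fails if it takes over 51 s, if anything falls off the work surface, if the arm or the gripper's body presses on something with over 40 N, if the wrist force passes 120 N, or if a joint passes its speed limit or range.

## Working session

There is one attempt and no reset: what is moved stays moved. The work goes in short steps, Python scripts to look and compute and a tool call to move; the robot and the scene stay as the last step left them, time stands still between calls to the robot, and variables do not carry over. Pictures are saved under pics/ and viewed, at most 10 in all, crops included, and the job is handed in when it is done.

Besides the shell and the picture viewer there is one more tool, called after "Call:" by a JSON object that holds its "op" and its "data", one argument or row to a line. arm_command: Moves the arm, as the interface text tells. Its arguments: {"type":"object","properties":{"motion":{"type":"array"},"jaw":{"type":"number"},"newtons":{"type":"number"}},"required":["motion"]}

```bash
mkdir -p pics; cat > h.py <<'E'
import numpy as np, cv2
from workcell import env
def world(cam,px,depth=None,z=None):
    m=env.camera_model(cam); u,v=px
    d=np.array([(u-m['cx'])/m['fx'],(v-m['cy'])/m['fy'],1.])
    R=np.array(m['rotation']);e=np.array(m['eye'])
    r=R@d
    s=depth if depth is not None else (z-e[2])/r[2]
    return e+s*r
def cloud(cam,D):
    m=env.camera_model(cam); v,u=np.mgrid[:D.shape[0],:D.shape[1]]
    P=np.stack([(u-m['cx'])/m['fx']*D,(v-m['cy'])/m['fy']*D,D],-1)
    return P@np.array(m['rotation']).T+np.array(m['eye'])
E
python3 - <<'E'
from h import *
s=env.state();print(s['time_s'],s['ee_pos'],s['ee_rot'],s['gripper_width'])
fs=[]
for c in ['top','side']:
    p,d=env.grab_frame(c);cv2.imwrite(f'pics/{c}0.png',p);np.save(f'{c}0.npy',d)
    print(c,env.camera_model(c))
    for t in ['key_left_top','key_right_top','vial_box','tray_front','reader']:
        print(t,[(np.round(x['location']),round(x['score'],2)) for x in env.pinpoint(c,t)][:3])
    print([(np.round(x['bbox']),round(x['score'],2)) for x in env.boxes_of(c,'vial_box')][:3])
E
```

```text
0.0 [179.4897799  545.76065542 227.11941561] [-1.79899748e+02 -2.53390544e-03  1.61793149e+02] 91.00100993680677
top {'fx': 395.1954525371311, 'fy': 395.1954525371311, 'cx': 282.8282136812829, 'cy': 204.69860266386786, 'eye': array([ 340.41890859,   -5.73688099, 1136.22707272]), 'rotation': array([-1.70298794e+02,  2.38604805e-02, -8.85699866e+01])}
key_left_top [(array([270., 200.]), 0.48)]
key_right_top [(array([292., 195.]), 0.44)]
vial_box [(array([194., 225.]), 0.95), (array([292., 242.]), 0.62)]
tray_front [(array([281., 215.]), 0.52)]
reader [(array([278., 187.]), 0.63)]
[(array([162., 204., 209., 244.]), 0.82), (array([273., 221., 308., 251.]), 0.78), (array([285., 188., 294., 206.]), 0.6)]
side {'fx': 416.8527656250816, 'fy': 416.8527656250816, 'cx': 278.4991854977972, 'cy': 210.08632034265514, 'eye': array([474.05082388, 852.58011669, 759.020824  ]), 'rotation': array([-128.17530045,    0.94808306, -177.82111251])}
key_left_top [(array([271., 220.]), 0.64), (array([321., 179.]), 0.28)]
key_right_top [(array([268., 205.]), 0.56)]
vial_box [(array([309., 228.]), 0.83), (array([299., 312.]), 0.73)]
tray_front []
reader [(array([253., 239.]), 0.7), (array([309., 228.]), 0.69)]
[(array([296., 194., 327., 243.]), 0.93), (array([279., 269., 326., 335.]), 0.89)]
```

View pics/top0.png

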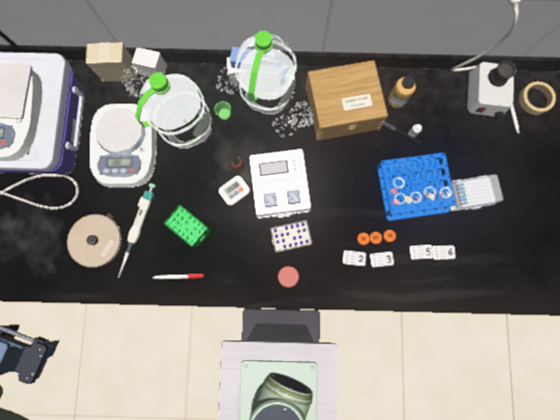

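View pics/side0.png

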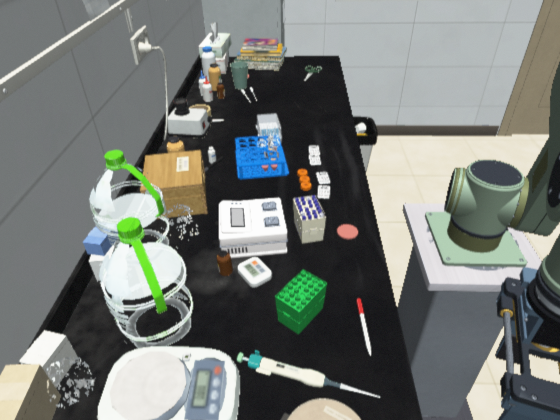

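The top view shows the reader at about (280,183), its keys at (268,200) and (292,198), and the vial box at (291,236). The timer is at (233,190) and the green look-alike at (187,226). The bench between the box and the look-alike is clear, and the orange caps start at column 363. The side view agrees.

```bash
cat >> h.py <<'E'
from scipy.spatial.transform import Rotation as Ro
_cm=env.camera_model
class _E:
    pass
def model(c):
    m=dict(_cm(c)); m['rotation']=Ro.from_euler('xyz',m['rotation'],degrees=True).as_matrix(); return m
def world(cam,px,z):
    m=model(cam); r=m['rotation']@np.array([(px[0]-m['cx'])/m['fx'],(px[1]-m['cy'])/m['fy'],1.]); e=np.array(m['eye'])
    return e+(z-e[2])/r[2]*r
def cloud(cam,D):
    m=model(cam); v,u=np.mgrid[:D.shape[0],:D.shape[1]]
    P=np.stack([(u-m['cx'])/m['fx']*D,(v-m['cy'])/m['fy']*D,D],-1)
    return P@m['rotation'].T+np.array(m['eye'])
def rect(P,mask):
    n,l,st,c=cv2.connectedComponentsWithStats(mask.astype(np.uint8))
    for i in range(1,n):
        if st[i,4]>80:
            q=P[l==i]; print(np.round(c[i]),st[i,4],'z',np.round(np.percentile(q[:,2],[5,50,95])),'rect',[np.round(a,1) for a in cv2.minAreaRect(q[:,:2].astype(np.float32))])
E
python3 - <<'E'
from h import *
D=np.load('top0.npy');P=cloud('top',D)
R=np.zeros(D.shape,bool);R[140:265,215:350]=1
Z=P[...,2]
print('box');rect(P,R&(Z>78)&(Z<100)&(np.arange(420)[:,None]>219))
print('reader');rect(P,R&(Z>60)&(Z<110)&(np.arange(420)[:,None]<219))
print('console');rect(P,R&(Z>90.5)&(Z<110)&(np.arange(420)[:,None]<219))
print('keys');rect(P,R&(Z>82)&(Z<92)&(np.arange(420)[:,None]<212))
for c,l in [('top',[(270,200),(292,195)]),('side',[(271,220),(268,205)])]:
    for p in l: print(c,world(c,p,87.5))
Ds=np.load('side0.npy');Ps=cloud('side',Ds);Z=Ps[...,2];S=np.zeros(D.shape,bool);S[180:260,205:335]=1
print('side');rect(Ps,S&(Z>70)&(Z<100)&(Ps[...,0]>0))
print('table z',np.median(P[280:300,300:330,2]),np.median(Ps[255:265,340:360,2]))
for p,z in [((363,238),8),((355,258),6),((233,190),21),((209,232),60),((205,276),10)]: print(p,world('top',p,z))
E
python3 - <<'E'
import cv2
i=cv2.imread('pics/top0.png')[140:270,170:380];cv2.imwrite('pics/crop0.png',cv2.resize(i,None,fx=3.8,fy=3.8,interpolation=cv2.INTER_CUBIC))
E
```

```text
box
[292. 235.] 405 z [78. 84. 90.] rect [array([438.1, -23. ]), array([64.8, 98.7]), np.float64(13.6)]
reader
[279. 182.] 3278 z [74. 81. 92.] rect [array([588.2,  11.5]), array([170.4, 149.8]), np.float64(8.8)]
console
[275. 160.] 386 z [91. 92. 95.] rect [array([636.4,  18.9]), array([ 56.3, 121.6]), np.float64(8.6)]
keys
[278. 166.] 983 z [83. 88. 92.] rect [array([628.2,  18.3]), array([ 77.2, 126.4]), np.float64(9.4)]
[293. 196.] 145 z [83. 87. 90.] rect [array([541.9, -26.5]), array([43.7, 32.6]), np.float64(9.3)]
[270. 199.] 147 z [83. 87. 90.] rect [array([533.9,  35.8]), array([38.7, 34.3]), np.float64(8.6)]
top [531.63129105  34.09094478  87.5       ]
top [546.84649853 -24.95054191  87.5       ]
side [535.07662352  40.29130057  87.5       ]
side [546.28705539 -21.92136096  87.5       ]
side
[309. 210.] 658 z [72. 79. 86.] rect [array([438.9, -21.6]), array([ 66.5, 105. ]), np.float64(13.2)]
[251. 219.] 2419 z [73. 78. 90.] rect [array([588.4,  13.7]), array([168.5, 153.9]), np.float64(8.7)]
table z 0.1291415366442834 -1.871117334488133
(363, 238) [ 442.49710862 -231.67275444    8.        ]
(355, 258) [ 385.36030474 -208.87305943    6.        ]
(233, 190) [570.38185531 144.08704534  21.        ]
(209, 232) [443.70835146 198.95924355  60.        ]
(205, 276) [324.6201344  212.70333157  10.        ]
```

View pics/crop0.png

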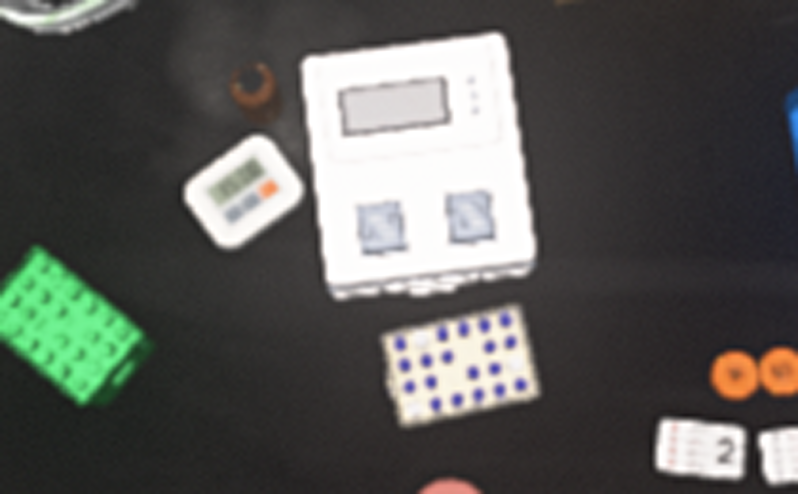

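Call:
{"op": "arm_command", "data": {
  "motion": [
    {"offset": [0,0,0],"spin": -0.184},
    {"offset": [0,0,0],"spin": -0.184},
    {"offset": [0,0,0],"spin": -0.184},
    {"offset": [0,0,0],"spin": 0}
  ],
  "jaw": 0,
  "newtons": 5
}}

```text
time_s: 1.2
ee_pos: [179.7, 546.2, 228.0]
ee_rot: [180.0, 0.0, -166.7]
force: [0.0, 0.5, 0.2]
gripper_width: 53.8
gripper_force: 0.0
```

Call:
{"op": "arm_command", "data": {
  "motion": [
    {"offset": [-0.0087,-0.05,0],"spin": 0},
    {"offset": [-0.0087,-0.05,0],"spin": 0},
    {"offset": [-0.0087,-0.05,0],"spin": 0},
    {"offset": [-0.0087,-0.05,0],"spin": 0},
    {"offset": [-0.0087,-0.05,0],"spin": 0}
  ]
}}

```text
time_s: 1.82
ee_pos: [280.5, 311.7, 228.2]
ee_rot: [180.0, 0.1, -166.8]
force: [0.8, -0.8, 0.7]
gripper_width: 4.1
gripper_force: 0.0
```

Call:
{"op": "arm_command", "data": {
  "motion": [
    {"offset": [-0.0087,-0.05,0],"spin": 0},
    {"offset": [-0.0087,-0.05,0],"spin": 0},
    {"offset": [-0.0087,-0.05,0],"spin": 0},
    {"offset": [-0.0087,-0.05,0],"spin": 0},
    {"offset": [-0.0087,-0.05,0],"spin": 0}
  ]
}}

```text
time_s: 2.45
ee_pos: [380.9, 78.5, 228.3]
ee_rot: [180.0, 0.1, -166.8]
force: [0.9, 1.3, 0.4]
gripper_width: 0.4
gripper_force: 0.0
```

Call:
{"op": "arm_command", "data": {
  "motion": [
    {"offset": [-0.0087,-0.05,0],"spin": 0},
    {"offset": [-0.0087,-0.05,0],"spin": 0},
    {"offset": [-0.0087,-0.05,0],"spin": 0},
    {"offset": [-0.0087,-0.05,0],"spin": 0},
    {"offset": [0,0,0],"spin": 0}
  ]
}}

```text
time_s: 3.08
ee_pos: [461.7, -109.0, 227.7]
ee_rot: [-180.0, 0.0, -167.0]
force: [-0.3, -0.1, -1.0]
gripper_width: 0.5
gripper_force: 0.0
```

Call:
{"op": "arm_command", "data": {
  "motion": [
    {"offset": [0,0,0.04],"spin": 0},
    {"offset": [0,0,0.05],"spin": 0},
    {"offset": [0,0,0.05],"spin": 0},
    {"offset": [0,0,0.04],"spin": 0},
    {"offset": [0.001,0,0.012],"spin": 0}
  ]
}}

```text
time_s: 3.7
ee_pos: [457.8, -105.3, 34.2]
ee_rot: [179.9, -0.2, -166.6]
force: [-0.4, -0.5, -0.2]
gripper_width: 0.8
gripper_force: 0.0
```

Call:
{"op": "arm_command", "data": {
  "motion": [
    {"offset": [0,0.004,0],"spin": 0},
    {"offset": [0,0.004,0],"spin": 0},
    {"offset": [0,0.004,0],"spin": 0},
    {"offset": [0,0.003,0],"spin": 0},
    {"offset": [0,0.002,0],"spin": 0}
  ]
}}

```text
time_s: 4.32
ee_pos: [455.8, -89.9, 36.3]
ee_rot: [-180.0, 0.0, -166.6]
force: [-0.5, 0.5, -0.3]
gripper_width: 0.6
gripper_force: 0.0
```

Call:
{"op": "arm_command", "data": {
  "motion": [
    {"offset": [0,0.0015,0],"spin": 0},
    {"offset": [0,0.0015,0],"spin": 0},
    {"offset": [0,0.0015,0],"spin": 0},
    {"offset": [0,0.002,0],"spin": 0},
    {"offset": [0,0.003,0],"spin": 0}
  ]
}}

```text
time_s: 4.95
ee_pos: [453.6, -80.9, 35.9]
ee_rot: [-180.0, 0.0, -166.6]
force: [0.6, -0.8, 0.3]
gripper_width: 0.9
gripper_force: 0.5
```

Call:
{"op": "arm_command", "data": {
  "motion": [
    {"offset": [0,0.003,0],"spin": 0},
    {"offset": [0,0.003,0],"spin": 0},
    {"offset": [0,0.003,0],"spin": 0},
    {"offset": [0,0.003,0],"spin": 0},
    {"offset": [0,0.003,0],"spin": 0}
  ]
}}

```text
time_s: 5.58
ee_pos: [449.9, -66.0, 35.9]
ee_rot: [180.0, 0.0, -166.6]
force: [0.5, -2.0, 0.5]
gripper_width: 0.4
gripper_force: 0.6
```

```bash
cat > look.py <<'E'
from h import *
import sys
p,d=env.grab_frame('side');cv2.imwrite(f'pics/s{sys.argv[1]}.png',p)
P=cloud('side',d);Z=P[...,2];X=P[...,0];Y=P[...,1]
s=env.state();print(s['time_s'],s['ee_pos'],s['force'])
hsv=cv2.cvtColor(p,cv2.COLOR_BGR2HSV)
rect(P,(Z>15)&(Z<96)&(X>340)&(X<492)&(Y>-110)&(Y<190)&(p[...,2]>p[...,1]-8))
E
python3 look.py 1
```

```text
5.625 [449.77508186 -65.76004059  35.90656731] [ 0.36465595 -0.31225988  0.6474276 ]
[311. 225.] 907 z [21. 68. 85.] rect [array([434.1,  -1. ]), array([ 65.7, 107.6]), np.float64(13.2)]
```

Call:
{"op": "arm_command", "data": {
  "motion": [
    {"offset": [0,0.003,0],"spin": 0},
    {"offset": [0,0.004,0],"spin": 0},
    {"offset": [0,0.004,0],"spin": 0},
    {"offset": [0,0.004,0],"spin": 0},
    {"offset": [0,0.004,0],"spin": 0}
  ]
}}

```text
time_s: 6.25
ee_pos: [445.5, -47.5, 35.9]
ee_rot: [180.0, -0.0, -166.6]
force: [0.4, -1.1, -0.5]
gripper_width: 0.4
gripper_force: 0.6
```

Call:
{"op": "arm_command", "data": {
  "motion": [
    {"offset": [0,0.004,0],"spin": 0},
    {"offset": [0,0.004,0],"spin": 0},
    {"offset": [0,0.004,0],"spin": 0},
    {"offset": [0,0.004,0],"spin": 0},
    {"offset": [0,0.004,0],"spin": 0}
  ]
}}

```text
time_s: 6.88
ee_pos: [440.9, -28.1, 35.9]
ee_rot: [180.0, 0.0, -166.6]
force: [0.5, 0.2, 0.5]
gripper_width: 0.2
gripper_force: 0.6
```

Call:
{"op": "arm_command", "data": {
  "motion": [
    {"offset": [0,0.004,0],"spin": 0},
    {"offset": [0,0.004,0],"spin": 0},
    {"offset": [0,0.004,0],"spin": 0},
    {"offset": [0,0.004,0],"spin": 0},
    {"offset": [0,0.004,0],"spin": 0}
  ]
}}

```text
time_s: 7.5
ee_pos: [436.2, -8.6, 35.9]
ee_rot: [180.0, 0.0, -166.6]
force: [0.4, -1.0, 0.1]
gripper_width: 0.8
gripper_force: 0.6
```

```bash
python3 look.py 2
```

```text
7.55 [436.03558304  -8.26462146  35.91144223] [ 0.24104146 -0.30469525  0.06427716]
[317. 240.] 989 z [21. 69. 85.] rect [array([421. ,  56.4]), array([ 65.6, 103.9]), np.float64(14.6)]
```

Call:
{"op": "arm_command", "data": {
  "motion": [
    {"offset": [0,0.004,0],"spin": 0},
    {"offset": [0,0.004,0],"spin": 0},
    {"offset": [0,0.004,0],"spin": 0},
    {"offset": [0,0.004,0],"spin": 0},
    {"offset": [0,0.004,0],"spin": 0}
  ]
}}

```text
time_s: 8.18
ee_pos: [431.6, 10.8, 35.9]
ee_rot: [180.0, 0.0, -166.6]
force: [-0.5, -1.7, 0.7]
gripper_width: 0.3
gripper_force: 0.6
```

Call:
{"op": "arm_command", "data": {
  "motion": [
    {"offset": [0,0.004,0],"spin": 0},
    {"offset": [0,0.004,0],"spin": 0},
    {"offset": [0,0.004,0],"spin": 0},
    {"offset": [0,0.004,0],"spin": 0},
    {"offset": [0,0.004,0],"spin": 0}
  ]
}}

```text
time_s: 8.8
ee_pos: [426.9, 30.3, 35.9]
ee_rot: [180.0, 0.0, -166.6]
force: [0.7, -0.7, -0.3]
gripper_width: 0.4
gripper_force: 0.6
```

Call:
{"op": "arm_command", "data": {
  "motion": [
    {"offset": [0,0.003,0],"spin": 0},
    {"offset": [0,0.003,0],"spin": 0},
    {"offset": [0,0.002,0],"spin": 0},
    {"offset": [0,0.001,0],"spin": 0},
    {"offset": [0,0,0],"spin": 0}
  ]
}}

```text
time_s: 9.43
ee_pos: [424.9, 38.9, 35.9]
ee_rot: [180.0, 0.0, -166.6]
force: [-0.2, -0.2, 0.2]
gripper_width: 0.2
gripper_force: 0.1
```

```bash
python3 look.py 3
```

```text
9.475 [424.87898569  38.91379543  35.91141685] [ 0.24932545 -0.123697    1.03253623]
[322. 254.] 1071 z [21. 70. 85.] rect [array([409.4, 103.1]), array([ 66.4, 103.4]), np.float64(12.9)]
```

Call:
{"op": "arm_command", "data": {
  "motion": [
    {"offset": [0,-0.008,0],"spin": 0},
    {"offset": [0,-0.012,0],"spin": 0},
    {"offset": [0,0,-0.03],"spin": 0},
    {"offset": [0,0,-0.05],"spin": 0},
    {"offset": [0,0,-0.05],"spin": 0}
  ]
}}

```text
time_s: 10.1
ee_pos: [429.4, 18.5, 167.2]
ee_rot: [180.0, -0.0, -166.6]
force: [0.9, -0.6, -0.5]
gripper_width: 0.4
gripper_force: 0.0
```

Call:
{"op": "arm_command", "data": {
  "motion": [
    {"offset": [0,0,0],"spin": 0.082},
    {"offset": [-0.03,-0.01,0],"spin": 0},
    {"offset": [-0.04,-0.01,0],"spin": 0},
    {"offset": [-0.036,-0.01,0],"spin": 0},
    {"offset": [0,0,0],"spin": 0}
  ],
  "jaw": 0.0505
}}

```text
time_s: 10.72
ee_pos: [541.1, 4.6, 165.5]
ee_rot: [-180.0, 0.0, -171.3]
force: [-0.5, 0.1, 0.3]
gripper_width: 47.6
gripper_force: 0.0
```

```bash
python3 - <<'E'
from h import *
s=env.state();print(s['time_s'],s['ee_pos'],s['ee_rot'],s['gripper_width'])
T=np.array(s['ee_pos']);R=Ro.from_euler('xyz',s['ee_rot'],degrees=True).as_matrix()
p,d=env.grab_frame('wrist');cv2.imwrite('pics/w1.png',p)
m=env.camera_model('wrist');H=np.array(m['hand_eye']);print(np.round(H,2),m['fx'])
for t in ['key_left_top','key_right_top']:
    for x in env.pinpoint('wrist',t)[:2]:
        u,v=x['location'];r=R@H[:3,:3]@np.array([(u-m['cx'])/m['fx'],(v-m['cy'])/m['fy'],1]);o=T+R@H[:3,3]
        w=o+(87.5-o[2])/r[2]*r;print(t,round(x['score'],2),u,v,w)
E
```

```text
10.725 [541.09266338   4.57493577 165.47777297] [-1.79988652e+02  4.77381527e-02 -1.71346690e+02] 47.64127525796605
[[   0.     -0.96   -0.27   75.95]
 [   1.      0.      0.      0.7 ]
 [  -0.     -0.27    0.96 -157.04]
 [   0.      0.      0.      1.  ]] 305.02896471948463
key_left_top 0.8 320.7 221.9 [535.124182    36.97384443  87.5       ]
key_right_top 0.69 238.7 222.4 [545.537177   -28.48805013  87.5       ]
```

View pics/w1.png

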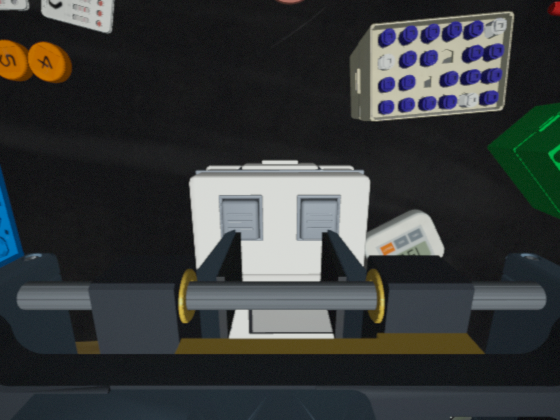

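The wrist view shows both keys, at (241,218) and (319,218), centred between the fingers. The tray path is clear and the box stands well off to the left.

Call:
{"op": "arm_command", "data": {
  "motion": [
    {"offset": [0,0,0.02],"spin": 0},
    {"offset": [0,0,0.02],"spin": 0},
    {"offset": [0,0,0.012],"spin": 0},
    {"offset": [0,0,0.006],"spin": 0},
    {"offset": [0,0,0],"spin": 0}
  ]
}}

```text
time_s: 11.5
ee_pos: [538.7, 5.8, 108.0]
ee_rot: [180.0, -0.0, -171.3]
force: [0.3, -0.7, -0.1]
gripper_width: 50.5
gripper_force: 0.0
```

Call:
{"op": "arm_command", "data": {
  "motion": [
    {"offset": [0,0,0.002],"spin": 0},
    {"offset": [0,0,0.002],"spin": 0},
    {"offset": [0,0,0.002],"spin": 0},
    {"offset": [0,0,0.001],"spin": 0},
    {"offset": [0,0,0],"spin": 0}
  ]
}}

```text
time_s: 12.12
ee_pos: [539.0, 5.8, 101.2]
ee_rot: [180.0, 0.0, -171.3]
force: [-0.8, -0.3, 3.6]
gripper_width: 50.4
gripper_force: 1.4
```

Call:
{"op": "arm_command", "data": {
  "motion": [
    {"offset": [0,0,0.001],"spin": 0},
    {"offset": [0,0,0.001],"spin": 0},
    {"offset": [0,0,0.001],"spin": 0},
    {"offset": [0,0,0.001],"spin": 0},
    {"offset": [0,0,0.001],"spin": 0}
  ]
}}

```text
time_s: 12.75
ee_pos: [539.0, 5.8, 95.9]
ee_rot: [180.0, 0.0, -171.3]
force: [-0.7, 0.2, 4.7]
gripper_width: 50.7
gripper_force: 2.5
```

Call:
{"op": "arm_command", "data": {
  "motion": [
    {"offset": [0,0,0.0005],"spin": 0},
    {"offset": [0,0,0],"spin": 0},
    {"offset": [0,0,0],"spin": 0},
    {"offset": [0,0,0],"spin": 0},
    {"offset": [0,0,0],"spin": 0}
  ]
}}

```text
time_s: 13.38
ee_pos: [539.0, 5.8, 95.8]
ee_rot: [180.0, 0.0, -171.3]
force: [-2.0, 1.7, 6.4]
gripper_width: 50.5
gripper_force: 3.2
```

Both keys should be near the bottom, at about 5–6 N in total. I'll hold for the full run and then check the tray.

Call:
{"op": "arm_command", "data": {
  "motion": [
    {"offset": [0,0,0.0003],"spin": 0},
    {"offset": [0,0,0],"spin": 0},
    {"offset": [0,0,0],"spin": 0},
    {"offset": [0,0,0],"spin": 0},
    {"offset": [0,0,0],"spin": 0}
  ]
}}

```text
time_s: 14.0
ee_pos: [539.0, 5.8, 95.7]
ee_rot: [180.0, 0.0, -171.3]
force: [-0.8, 0.9, 7.6]
gripper_width: 50.6
gripper_force: 4.1
```

Call:
{"op": "arm_command", "data": {
  "motion": [
    {"offset": [0,0,0],"spin": 0},
    {"offset": [0,0,0],"spin": 0},
    {"offset": [0,0,0],"spin": 0},
    {"offset": [0,0,0],"spin": 0},
    {"offset": [0,0,0],"spin": 0}
  ]
}}

```text
time_s: 14.62
ee_pos: [539.0, 5.8, 95.7]
ee_rot: [180.0, 0.0, -171.3]
force: [-1.7, -0.4, 8.4]
gripper_width: 50.7
gripper_force: 4.1
```

Call:
{"op": "arm_command", "data": {
  "motion": [
    {"offset": [0,0,0],"spin": 0},
    {"offset": [0,0,0],"spin": 0},
    {"offset": [0,0,0],"spin": 0},
    {"offset": [0,0,0],"spin": 0},
    {"offset": [0,0,0],"spin": 0}
  ]
}}

```text
time_s: 15.25
ee_pos: [539.0, 5.8, 95.7]
ee_rot: [180.0, 0.0, -171.3]
force: [-1.4, 0.4, 8.0]
gripper_width: 50.5
gripper_force: 4.1
```

```bash
cat > tray.py <<'E'
from h import *
import sys
s=env.state();print(s['time_s'],s['ee_pos'],s['force'])
p,d=env.grab_frame('wrist');cv2.imwrite(f'pics/t{sys.argv[1]}.png',p)
T=np.array(s['ee_pos']);R=Ro.from_euler('xyz',s['ee_rot'],degrees=True).as_matrix()
m=env.camera_model('wrist');H=np.array(m['hand_eye'])
v,u=np.mgrid[:420,:560];C=np.stack([(u-m['cx'])/m['fx']*d,(v-m['cy'])/m['fy']*d,d],-1)
P=(C@H[:3,:3].T+H[:3,3])@R.T+T
a=np.radians(8.7);D=P-[588.3,12.6,0]
xr=D[...,0]*np.cos(a)+D[...,1]*np.sin(a);yr=-D[...,0]*np.sin(a)+D[...,1]*np.cos(a)
q=(d>0)&(abs(yr)<38)&(P[...,2]>20)&(P[...,2]<60)&(xr>-230)&(xr<-70)
print('tray front x_r',np.percentile(xr[q],[0.5,2,5]) if q.any() else None,q.sum(),'-> out',-88-np.percentile(xr[q],2))
E
python3 tray.py 1
```

```text
15.25 [539.03784543   5.77822656  95.74438286] [-1.43315883  0.37159233  8.04863234]
tray front x_r [-164.44497945 -163.31694904 -161.08210415] 12247 -> out 75.31694903910403
```

View pics/t1.png

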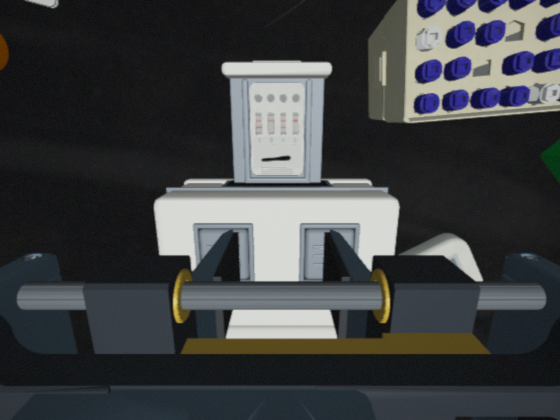

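The tray is nearly out, with its front panel at about (276,68) and the cassette lying in the nest. I'll keep holding.

Call:
{"op": "arm_command", "data": {
  "motion": [
    {"offset": [0,0,0],"spin": 0},
    {"offset": [0,0,0],"spin": 0},
    {"offset": [0,0,0],"spin": 0},
    {"offset": [0,0,0],"spin": 0},
    {"offset": [0,0,0],"spin": 0}
  ]
}}

```text
time_s: 15.92
ee_pos: [539.0, 5.8, 95.7]
ee_rot: [180.0, 0.0, -171.3]
force: [-1.5, 0.1, 8.6]
gripper_width: 50.5
gripper_force: 4.1
```

Call:
{"op": "arm_command", "data": {
  "motion": [
    {"offset": [0,0,0],"spin": 0},
    {"offset": [0,0,0],"spin": 0},
    {"offset": [0,0,0],"spin": 0},
    {"offset": [0,0,0],"spin": 0},
    {"offset": [0,0,0],"spin": 0}
  ]
}}

```text
time_s: 16.55
ee_pos: [539.0, 5.8, 95.7]
ee_rot: [180.0, 0.0, -171.3]
force: [-2.2, 0.4, 8.8]
gripper_width: 50.6
gripper_force: 4.1
```

```bash
python3 tray.py 2
```

```text
16.55 [539.01501178   5.76863091  95.73626168] [-2.18750383  0.35699255  8.78650815]
tray front x_r [-167.75660781 -166.61993866 -164.48253956] 12814 -> out 78.61993866315888
```

Call:
{"op": "arm_command", "data": {
  "motion": [
    {"offset": [0,0,0],"spin": 0},
    {"offset": [0,0,0],"spin": 0},
    {"offset": [0,0,0],"spin": 0},
    {"offset": [0,0,0],"spin": 0},
    {"offset": [0,0,0],"spin": 0}
  ]
}}

```text
time_s: 17.23
ee_pos: [539.0, 5.8, 95.7]
ee_rot: [180.0, 0.0, -171.3]
force: [-1.8, -0.2, 8.5]
gripper_width: 50.4
gripper_force: 4.1
```

Call:
{"op": "arm_command", "data": {
  "motion": [
    {"offset": [0,0,0],"spin": 0},
    {"offset": [0,0,0],"spin": 0},
    {"offset": [0,0,0],"spin": 0},
    {"offset": [0,0,0],"spin": 0},
    {"offset": [0,0,0],"spin": 0}
  ]
}}

```text
time_s: 17.85
ee_pos: [539.0, 5.8, 95.7]
ee_rot: [-180.0, 0.0, -171.3]
force: [-1.8, 0.0, 7.9]
gripper_width: 50.2
gripper_force: 4.1
```

```bash
python3 tray.py 3
```

```text
17.85 [539.01763204   5.76967021  95.74470832] [-1.81326796  0.02048316  7.87653591]
tray front x_r [-167.74648692 -166.62121385 -164.48547991] 12823 -> out 78.62121385084745
```

The tray has stopped all the way out: the reading is the same at 16.55 s and 17.85 s. I'll let go straight up.

Call:
{"op": "arm_command", "data": {
  "motion": [
    {"offset": [0,0,-0.003],"spin": 0},
    {"offset": [0,0,-0.005],"spin": 0},
    {"offset": [0,0,-0.01],"spin": 0},
    {"offset": [0,0,-0.025],"spin": 0},
    {"offset": [0,0,-0.027],"spin": 0}
  ]
}}

```text
time_s: 18.52
ee_pos: [538.5, 5.7, 165.6]
ee_rot: [180.0, -0.1, -171.3]
force: [0.3, -0.4, 0.6]
gripper_width: 50.5
gripper_force: 0.0
```

Call:
{"op": "arm_command", "data": {
  "motion": [
    {"offset": [0,0,0],"spin": 0},
    {"offset": [0,0,0],"spin": 0},
    {"offset": [0,0,0],"spin": 0},
    {"offset": [0,0,0],"spin": 0}
  ]
}}

```text
time_s: 19.02
ee_pos: [538.4, 5.8, 164.3]
ee_rot: [180.0, -0.1, -171.3]
force: [-0.2, -1.1, 0.3]
gripper_width: 50.1
gripper_force: 0.0
```

```bash
python3 tray.py 4; python3 look.py 4; python3 - <<'E'
import cv2
a=cv2.imread('pics/t4.png');b=cv2.imread('pics/s4.png')
cv2.imwrite('pics/both.png',cv2.hconcat([cv2.resize(a,(400,300)),cv2.resize(b[120:360,150:470],(400,300))]))
E
```

```text
19.025 [538.42920461   5.77172335 164.27607505] [-0.19947077 -1.09257659  0.28940664]
tray front x_r [-169.60162535 -166.74790968 -164.46431034] 7252 -> out 78.7479096848343
19.125 [538.68472574   5.74258892 164.60618737] [ 0.45618518  1.38885071 -0.20677309]
[318. 245.] 1660 z [24. 72. 86.] rect [array([429.9,  55.2]), array([ 79., 211.]), np.float64(22.9)]
```

View pics/both.png

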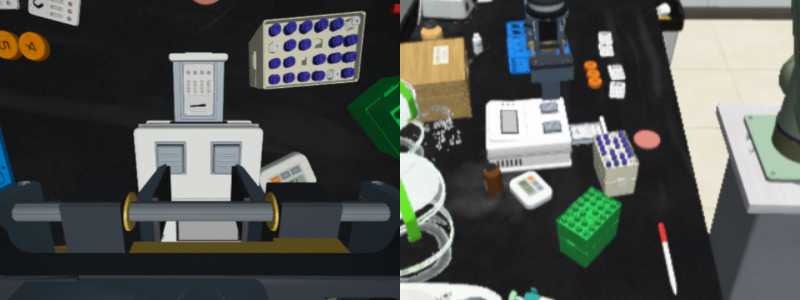

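The tray is out with its front at about (200,57) in the left half of the picture, and the cassette lies in it. Both keys are up, the box stands upright and clear, and nothing else has moved.

```bash
python3 -c "
from workcell import env
print(env.job_done())"
```

```text
the job is handed in; nothing more can be done
None
```

The job is done and handed in at about 19 s of the 51 s allowed: the vial box was slid clear to the left, both keys were held until the tray stopped all the way out, both were released, and the cassette is still lying in the tray.

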